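# Lay out the manicure tray

### The arm

A 7-joint arm with a two-finger parallel gripper is mounted at the origin on the work surface. World frame = base frame: x ahead of the robot, y to its left, z up, the work surface at z = 0. Lengths are in m, angles in rad, forces in N, time in s.
With the tool pointing down it reaches from about 0.4 to 0.875 m from the base axis. Payload 4.4 kg.
Tool frame: the origin (TCP) lies midway between the tips of the shut fingers; the grasp point (between the pads) lies 19 mm behind it (manip.grip_point_offset is the distance from the TCP to the grasp point, in m); z points along the fingers, y is the line along which they close (so a half turn about z gives the same grasp; the last joint's range is limited). The gripper opens to 85 mm and grips with 20 to 120 N. Pads are 22 mm wide; open, the fingers measure 114 mm over their backs; the gripper's body (76 mm by 85 mm) begins 54 mm behind the grasp point. The pads swing forward as they close: fully open they stand 13 mm farther back than shut.
Start: joints at [-1.248, 0.628, 0.038, 1.517, -0.027, 0.996, -0.02], TCP at [0.246, 0.602, 0.231] pointing down, gripper open.
Joint ranges: [-3.06, 3.06], [-0.37, 2.12], [-1.25, 1.32], [0.18, 2.47], [-1.1, 4.24], [0.23, 1.98], [-2.94, 2.94]. Speed limits (rad/s): [2.57, 2.57, 3.14, 3.14, 3.14, 3.14, 3.14].

### API

Orientations are given as a 3x3 rotation matrix whose columns are the frame's x, y, z axes.
In Python, from plant import manip gives the robot as it stands. The module is installed in compiled form; this text tells all that it offers.
- The arm moves only by the tool arm_command, never from a script. Its argument "moves" is a list of rows, each a list of 7 numbers: the shift along the tool's x, y, z in cm, then the turn, a rotation vector about the tool's x, y, z in degrees, then the gripper command: -1 is fully open, 1 is shut, values between are in proportion. In form: [[dx, dy, dz, wx, wy, wz, hand], ...]. A call has 1 to 20 rows; each row is the pose to reach, as a shift and turn from the pose commanded when the call began, along the tool's axes at that moment; what a row does not reach only later rows make up. A row lasts 1/8 s, in which the tool goes at most 62.5 mm and 10.7 degrees, less where a joint would pass 70% of its speed; a pose out of reach is approached as far as the arm can. A call with a gripper value outside its range is refused whole. The fingers move at their own pace and stop on an object; the grip force is fixed at half the most. Time passes only in rows, so rows that repeat a pose let the fingers close. It gives the time, the measured TCP pose, the force, the opening and the grip force at its end, in the units of the state.
- manip.get_obs(): the state, without advancing time (a new reading comes with each control period).
- manip.capture(name): name is "side" or "top" or "wrist"; returns the picture (400x640x3 uint8, blue, green, red); there is no depth.
- manip.get_calibration(name): a dict with "fx", "fy", "cx", "cy" (pixels), "T" (4x4, takes a point from camera to world coordinates). Camera axes: x right, y down, z forward; pixel columns grow to the right and rows downward; lengths in m; the calibration is good to about 2 mm. A picture is of the moment at which its call begins: read the wrist's pose just before it. get_calibration takes no time and is no camera call; for the wrist camera it gives the pose at the moment of the call.
- manip.sign_off(): hands the job in; it is judged then, once.
The state is a dict: "t": time; "joint_positions": joint angles; "joint_velocities": joint speeds; "joint_torque": joint torques, N m; "ee_pos": TCP position; "tcp_rot": TCP orientation; "ft_force": force on the tool from outside, world axes, zero at the start; "ft_torque": the same for the moment, N m; "gripper_width": finger opening in m; "finger_force": force on a finger pad.
Only numpy, scipy, OpenCV 4.12 (cv2) and the standard library are available. Lean on these libraries where they do the work, as an engineer would, in place of code of your own. Each camera call takes 0.05 s, during which the arm holds its last target. There are 200 camera calls.

### The job

Lay out the tray for the next client: first push the sanitiser's lamp switch fully over to off, before any bit cassette comes out. Then draw every bit cassette out of the sanitiser, turning it so that its flat block passes through the slot in the guard, lift every polish bottle out of the warmer, and set all of them, standing upright, together with the yellow buffer block lying flat, on the floor of the blue tray; leave the other things where they are.

Things in the scene. Friction and masses are not known exactly. Their poses are not given: they have to be found in the camera images.
- tub: UV sanitiser tub, fixed: 240 (x) x 104 (y) mm, floor 6 mm thick, clear long walls 4 mm. Covered by a fixed steel guard plate (244 x 108 mm) from 60 to 65 mm above the table, with three parallel slots. Origin: centre of the underside; x along its length
- slot0 (a point): centre of a slot in the guard, on the plate's upper face (65 mm above the table); the slot is 68 mm long along this point's y and 22 mm wide along its x; slots are 75 mm apart
- slot1 (a point): centre of a slot in the guard, on the plate's upper face (65 mm above the table); the slot is 68 mm long along this point's y and 22 mm wide along its x; slots are 75 mm apart
- slot2 (a point): centre of a slot in the guard, on the plate's upper face (65 mm above the table); the slot is 68 mm long along this point's y and 22 mm wide along its x; slots are 75 mm apart
- cassette0: bit cassette, if present: aluminium block 60 (x) x 16 (y) x 40 mm high, a 10 mm round stem up from its top, on it a pink flat tab 30 (x) x 12 (y) mm, 82 to 118 mm above the underside; 0.12 to 0.21 kg, stands alone. Origin: underside centre, z up. Starts on the tub floor, stem through a slot, its x within 0.6 rad of the tub's x: the block lies across the slot under the guard
- cassette1: bit cassette, if present: aluminium block 60 (x) x 16 (y) x 40 mm high, a 10 mm round stem up from its top, on it a pink flat tab 30 (x) x 12 (y) mm, 82 to 118 mm above the underside; 0.12 to 0.21 kg, stands alone. Origin: underside centre, z up. Starts on the tub floor, stem through a slot, its x within 0.6 rad of the tub's x: the block lies across the slot under the guard
- cassette2: bit cassette, if present: aluminium block 60 (x) x 16 (y) x 40 mm high, a 10 mm round stem up from its top, on it a pink flat tab 30 (x) x 12 (y) mm, 82 to 118 mm above the underside; 0.12 to 0.21 kg, stands alone. Origin: underside centre, z up. Starts on the tub floor, stem through a slot, its x within 0.6 rad of the tub's x: the block lies across the slot under the guard
- warmer: gel warmer, fixed grey block 130 x 130 x 62 mm with four square wells 31 mm wide and 50 mm deep, 60 mm apart. Origin: centre of the underside
- polish0: gel polish bottle, listed only if present, colour red: square body 28 x 28 x 48 mm with a black round cap 16 mm in diameter on top, from 48 to 95 mm above the underside; 55 to 92 g. Origin: centre of the underside; z up. At the start it stands in a warmer well
- polish1: gel polish bottle, listed only if present, colour pale pink: square body 28 x 28 x 48 mm with a black round cap 16 mm in diameter on top, from 48 to 95 mm above the underside; 55 to 92 g. Origin: centre of the underside; z up. At the start it stands in a warmer well
- polish2: gel polish bottle, listed only if present, colour purple: square body 28 x 28 x 48 mm with a black round cap 16 mm in diameter on top, from 48 to 95 mm above the underside; 55 to 92 g. Origin: centre of the underside; z up. At the start it stands in a warmer well
- polish3: gel polish bottle, listed only if present, colour orange: square body 28 x 28 x 48 mm with a black round cap 16 mm in diameter on top, from 48 to 95 mm above the underside; 55 to 92 g. Origin: centre of the underside; z up. At the start it stands in a warmer well
- tray: blue client tray, fixed: 170 (x) x 300 (y) mm outside, rim 12 mm high and 4 mm thick, floor 4 mm thick. Origin: centre of the underside
- lampswitch_base: white switch block of the sanitiser's lamp, fixed, 70 (x) x 50 (y) x 25 mm high; the lever swings towards this body's +x. Origin: centre of the underside
- lampswitch_tip (a point): centre of the red ball, 26 mm in diameter, at the end of the switch lever (80 mm long, pivot 22 mm above the table over the middle of the switch block)
- lampswitch (a joint): angle of the switch lever: 0 = lamp on, leaning 0.5 rad to the block's -x; 1.0 = lamp off, leaning 0.5 rad to its +x (end stop). Light friction, stays where it is left
- buffer: yellow nail buffer block, loose, 95 (x) x 28 x 28 mm, 24 to 39 g, lying on the table. Origin: centre of its underside as it first lies
- buffer_mid (a point): the middle of the buffer block
- cream: bystander: pink cream jar, 42 mm in diameter, 36 mm high, loose. Origin: underside
- oil: bystander: amber oil bottle, 28 mm in diameter, 70 mm high, loose. Origin: underside
- flask: bystander: pink drinking flask, 72 mm in diameter, 235 mm high, loose. Origin: underside
- file: bystander: dark nail file 178 x 22 x 6 mm, loose. Origin: underside
- dish: bystander: white bowl 90 mm in diameter, 30 mm high, loose. Origin: underside
- tin: bystander: tin 60 mm in diameter, 45 mm high, loose. Origin: underside

How it is judged:
On the way:
1. the sanitiser lamp is switched off (value of joint lampswitch above 0.8 rad), for 0.2 s.
At the end, for the whole second after the job is handed in: Lamp switch off (beyond 0.8 rad); each cassette and bottle present on the tray floor, within 0.15 rad of upright, underside under 10 mm above the tray's; the buffer lying on it (middle under 24 mm); all origins 7 mm inside the tray's outer edges, all at rest (value of joint lampswitch above 0.8 rad and x of cassette0 in the frame of tray between -0.078 and 0.078 m and y of cassette0 in the frame of tray between -0.143 and 0.143 m and z of each of cassette0, cassette1, cassette2, polish0, polish1, polish2, polish3 in the frame of tray below 0.01 m and linear speed of each of cassette0, cassette1, cassette2, polish0, polish1, polish2, polish3, buffer below 0.03 m/s and angle between each of cassette0, cassette1, cassette2, polish0, polish1, polish2, polish3's own z axis and vertical below 0.15 rad and x of cassette1 in the frame of tray between -0.078 and 0.078 m and y of cassette1 in the frame of tray between -0.143 and 0.143 m and x of cassette2 in the frame of tray between -0.078 and 0.078 m and y of cassette2 in the frame of tray between -0.143 and 0.143 m and x of polish0 in the frame of tray between -0.078 and 0.078 m and y of polish0 in the frame of tray between -0.143 and 0.143 m and x of polish1 in the frame of tray between -0.078 and 0.078 m and y of polish1 in the frame of tray between -0.143 and 0.143 m and x of polish2 in the frame of tray between -0.078 and 0.078 m and y of polish2 in the frame of tray between -0.143 and 0.143 m and x of polish3 in the frame of tray between -0.078 and 0.078 m and y of polish3 in the frame of tray between -0.143 and 0.143 m and x of buffer_mid in the frame of tray between -0.078 and 0.078 m and y of buffer_mid in the frame of tray between -0.143 and 0.143 m and z of buffer_mid in the frame of tray below 0.024 m); the robot touches nothing.
It fails at once if a cassette is drawn out of the guard while the lamp is on (value of joint lampswitch below 0.5 rad and height (world z) of any of cassette0, cassette1, cassette2 above 0.06 m).
It fails at once if a bystander is moved more than 5 cm (distance of any of cream, oil, flask, file, dish, tin from where it was at the start of the episode above 0.05 m).
Of cassette0, cassette1, cassette2 only 2 to 3 are there at a start; the rules pass over those that are not, and their reading is None.
Of polish0, polish1, polish2, polish3 only 2 to 3 are there at a start; the rules pass over those that are not, and their reading is None.
At some moment in a run one of buffer may be knocked a few centimetres aside while the robot is not near it.
It also fails if it takes over 210 s, if anything falls off the work surface, if the arm or the gripper's body presses on something with over 40 N, if the wrist force passes 120 N, or if a joint passes its speed limit or range.

## Working session

There is one attempt and no reset: what is moved stays moved. The work goes in short steps, Python scripts to look and compute and a tool call to move; the robot and the scene stay as the last step left them, time stands still between calls to the robot, and variables do not carry over. Pictures are saved under pics/ and viewed, at most 14 in all, crops included, and the job is handed in when it is done.

Besides the shell and the picture viewer there is one more tool, called as a command line: name --pt "numbers of a row" for each row, then --argument value for the rest. arm_command: Moves the arm, as the interface text tells. Its arguments: {"type":"object","properties":{"moves":{"type":"array"}},"required":["moves"]}

```bash
mkdir -p pics
cat > h.py <<'E'
import numpy as np, cv2
from plant import manip
def ray(cal,u,v,z):
    T=np.array(cal["T"]); d=T[:3,:3]@np.array([(u-cal["cx"])/cal["fx"],(v-cal["cy"])/cal["fy"],1.0])
    o=T[:3,3]; return o+d*(z-o[2])/d[2]
def proj(cal,p):
    T=np.array(cal["T"]); q=T[:3,:3].T@(np.array(p)-T[:3,3])
    return cal["fx"]*q[0]/q[2]+cal["cx"],cal["fy"]*q[1]/q[2]+cal["cy"]
E
python3 - <<'E'
from h import *
for n in("top","side"):
    im=manip.capture(n); cv2.imwrite(f"pics/{n}0.png",im)
    c=manip.get_calibration(n); print(n,c["fx"],np.round(c["T"],3).tolist())
o=manip.get_obs(); print(o["t"],o["ee_pos"],np.round(o["tcp_rot"],3).tolist(),manip.grip_point_offset)
E
```

```text
top 457.5501302041762 [[0.012, -0.996, 0.092, 0.453], [-1.0, -0.012, 0.003, -0.036], [-0.002, -0.092, -0.996, 1.538], [0.0, 0.0, 0.0, 1.0]]
side 384.49129976599573 [[-0.984, -0.125, 0.13, 0.44], [-0.179, 0.614, -0.769, 0.82], [0.016, -0.78, -0.626, 0.799], [0.0, 0.0, 0.0, 1.0]]
0.1 [0.24614244 0.60096657 0.2304744 ] [[-0.925, 0.379, -0.001], [0.379, 0.925, -0.002], [-0.0, -0.002, -1.0]] 0.0187
```

View pics/top0.png

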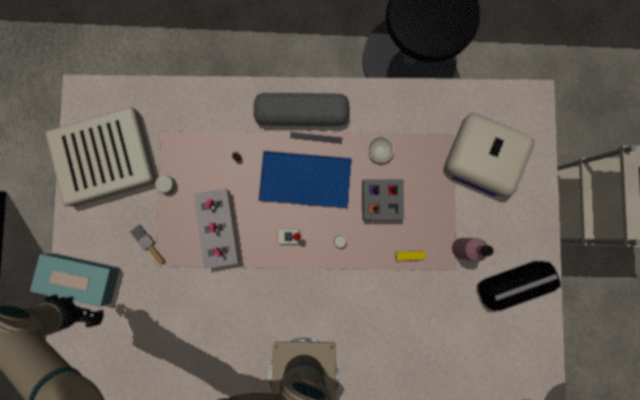

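View pics/side0.png

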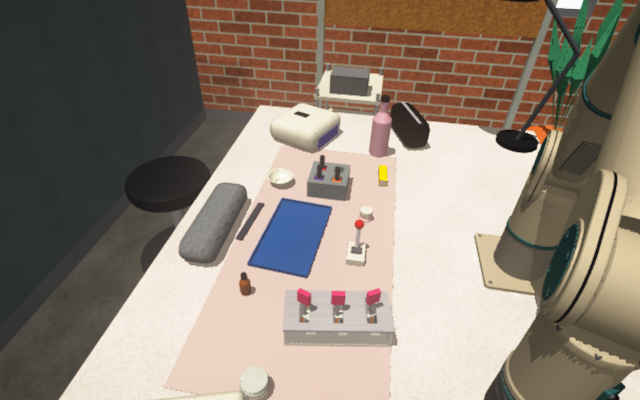

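The top view shows the tub at (217,229) with three pink tabs, the switch at (289,237) with its red ball at (297,237), and the tray at (305,180). The warmer is at (383,200) with purple, red and orange bottles, and the yellow buffer is at (410,256). Next I'll measure by colour.

Run:
```python
from h import *
im=cv2.imread("pics/top0.png"); c=manip.get_calibration("top")
cv2.imwrite("pics/crop.png",cv2.resize(im[130:280,185:425],None,fx=3.3,fy=3.3,interpolation=cv2.INTER_CUBIC))
hsv=cv2.cvtColor(im,cv2.COLOR_BGR2HSV)
def blobs(name,lo,hi,z,amin=8,roi=(180,130,430,280)):
    m=cv2.inRange(hsv,lo,hi); k=np.zeros_like(m); k[roi[1]:roi[3],roi[0]:roi[2]]=255; m&=k
    for ct in cv2.findContours(m,cv2.RETR_EXTERNAL,cv2.CHAIN_APPROX_NONE)[0]:
        if cv2.contourArea(ct)<amin: continue
        r=cv2.minAreaRect(ct); bx=cv2.boxPoints(r)
        w=np.array([ray(c,*p,z)[:2] for p in bx]); e=[w[1]-w[0],w[2]-w[1]]; e.sort(key=lambda a:-np.hypot(*a))
        print(name,np.round(r[0],1),np.round(ray(c,*r[0],z)[:2],3),"size",np.round([np.hypot(*a) for a in e],3),"ang",round(np.degrees(np.arctan2(e[0][1],e[0][0]))%180,1))
blobs("yellow",(22,120,120),(35,255,255),.028)
blobs("blue",(100,120,50),(118,255,255),.012,300)
blobs("red",(165,120,80),(180,255,255),.1)
blobs("red0",(0,150,80),(12,255,255),.05)
blobs("gray",(0,0,60),(179,45,150),.063,400)
```

```text
yellow [410.5 255.5] [ 0.387 -0.347] size [0.095 0.029] ang 90.7
blue [304.9 179.3] [0.635 0.002] size [0.295 0.164] ang 85.6
red [216.7 252. ] [0.393 0.272] size [0.027 0.014] ang 32.7
red [212. 227.] [0.471 0.289] size [0.025 0.013] ang 1.8
red [208.2 203.4] [0.545 0.303] size [0.026 0.013] ang 160.0
red [390.5 189.6] [ 0.595 -0.271] size [0.029 0.013] ang 172.8
red0 [296.  236.5] [0.444 0.028] size [0.019 0.016] ang 90.7
red0 [373.5 208.5] [ 0.538 -0.223] size [0.023 0.023] ang 180.0
gray [304.5 233. ] [ 0.456 -0.   ] size [0.807 0.294] ang 90.7
gray [382.5 199.5] [ 0.566 -0.251] size [0.146 0.14 ] ang 0.2
gray [304.3 179. ] [0.63  0.003] size [0.305 0.178] ang 85.8
gray [380.4 149. ] [ 0.732 -0.244] size [0.092 0.092] ang 13.7
gray [336.5 136.5] [ 0.771 -0.1  ] size [0.606 0.043] ang 90.7
```

View pics/crop.png

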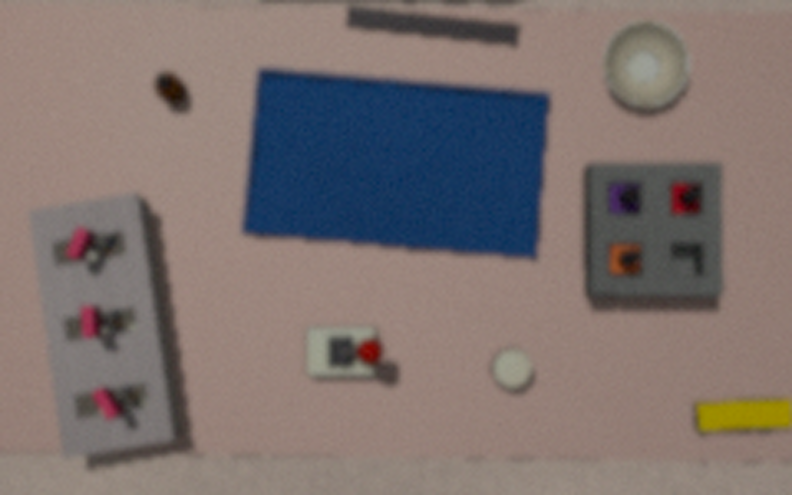

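```bash
cat >> h.py <<'E'
from scipy.spatial.transform import Rotation as R
# waypoint: x,y,z of TCP, a = world angle (deg) of tool y axis; prints shift/turn from present pose
def plan(*wps):
    o=manip.get_obs(); R0=np.array(o["tcp_rot"]); p=np.array(o["ee_pos"])
    for x,y,z,a in wps:
        a0=np.degrees(np.arctan2(R0[1,1],R0[0,1])); b=a+180*round((a0-a)/180); b=np.radians(b)
        Y=np.array([np.cos(b),np.sin(b),0]);Z=np.array([0,0,-1.]);X=np.cross(Y,Z)
        w=np.degrees(R.from_matrix(R0.T@np.c_[X,Y,Z]).as_rotvec())
        print(np.round(R0.T@(np.array([x,y,z])-p)*100,2).tolist(),np.round(w,1).tolist())
E
python3 - <<'E'
from h import *
c=manip.get_calibration("top"); print(ray(c,296.5,236.5,.092),ray(c,288.6,236.7,.025))
plan((.444,-.03,.23,90),(.444,-.03,.078,90),(.444,.08,.078,90))
E
```

```text
[0.44428788 0.02420635 0.092     ] [0.44293852 0.05296418 0.025     ]
[-42.23, -50.89, 0.14] [-0.1, -0.0, -22.3]
[-42.23, -50.86, 15.34] [-0.1, -0.0, -22.3]
[-38.06, -40.68, 15.32] [-0.1, -0.0, -22.3]
```

arm_command --pt "-42.2 -50.9 0.1 0 0 -22.3 1" --pt "-42.2 -50.9 0.1 0 0 -22.3 1" --pt "-42.2 -50.9 0.1 0 0 -22.3 1" --pt "-42.2 -50.9 0.1 0 0 -22.3 1" --pt "-42.2 -50.9 0.1 0 0 -22.3 1" --pt "-42.2 -50.9 0.1 0 0 -22.3 1" --pt "-42.2 -50.9 0.1 0 0 -22.3 1" --pt "-42.2 -50.9 0.1 0 0 -22.3 1" --pt "-42.2 -50.9 0.1 0 0 -22.3 1" --pt "-42.2 -50.9 0.1 0 0 -22.3 1" --pt "-42.2 -50.9 0.1 0 0 -22.3 1" --pt "-42.2 -50.9 0.1 0 0 -22.3 1" --pt "-42.2 -50.9 0.1 0 0 -22.3 1" --pt "-42.2 -50.9 0.1 0 0 -22.3 1"

```text
t: 1.85
ee_pos: [0.4436, -0.028, 0.2302]
tcp_rot: [[-1.0, -0.003, -0.001], [-0.003, 1.0, 0.001], [0.001, 0.001, -1.0]]
ft_force: [0.0, -0.6, 0.4]
gripper_width: 0.0001
finger_force: 0.0
```

arm_command --pt "0 0 6 0 0 0 1" --pt "0 0 12 0 0 0 1" --pt "0 0 15.2 0 0 0 1" --pt "0 0 15.2 0 0 0 1" --pt "0 2 15.2 0 0 0 1" --pt "0 4 15.2 0 0 0 1" --pt "0 6 15.2 0 0 0 1" --pt "0 7.5 15.2 0 0 0 1" --pt "0 8.5 15.2 0 0 0 1" --pt "0 9.3 15.2 0 0 0 1" --pt "0 9.8 15.2 0 0 0 1" --pt "0 9.8 15.2 0 0 0 1"

```text
t: 3.35
ee_pos: [0.4438, 0.0686, 0.0782]
tcp_rot: [[-1.0, -0.001, -0.0], [-0.001, 1.0, -0.0], [0.0, -0.0, -1.0]]
ft_force: [-0.4, -0.3, -0.7]
gripper_width: 0.0001
finger_force: 0.0
```

Run:
```python
from h import *
im=manip.capture("side"); print(manip.get_obs()["ft_force"])
cv2.imwrite("pics/s1.png",cv2.resize(im[170:350,240:420],None,fx=3,fy=3))
```

```text
[-0.38468239  0.44495622 -0.20664129]
```

View pics/s1.png

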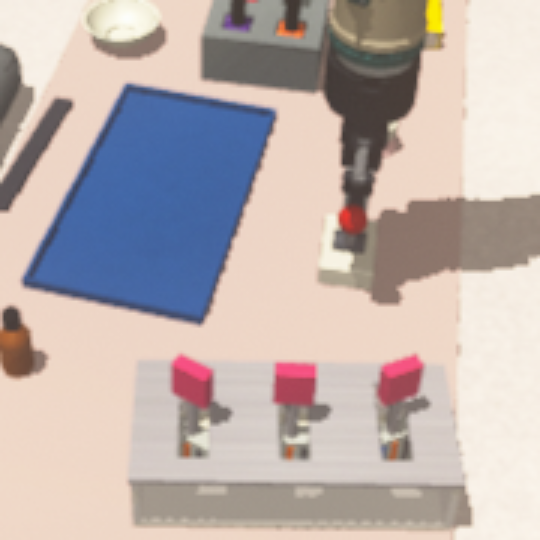

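The red ball, at (352,220) in the crop, has moved towards +y. There is no stop force yet, so I'll push further.

arm_command --pt "0 0.5 0 0 0 0 1" --pt "0 0.9 0 0 0 0 1" --pt "0 1.2 0 0 0 0 1" --pt "0 1.2 0 0 0 0 1"

```text
t: 3.9
ee_pos: [0.4436, 0.0703, 0.0782]
tcp_rot: [[-1.0, 0.011, -0.002], [0.011, 1.0, -0.01], [0.002, -0.01, -1.0]]
ft_force: [2.5, -26.3, 2.8]
gripper_width: -0.0002
finger_force: 13.3
```

Run:
```python
from h import *
for n in("side","top"):
    im=manip.capture(n); c=manip.get_calibration(n)
    h=cv2.cvtColor(im,cv2.COLOR_BGR2HSV); m=cv2.inRange(h,(0,150,80),(10,255,255))|cv2.inRange(h,(175,150,80),(180,255,255))
    for ct in cv2.findContours(m,cv2.RETR_EXTERNAL,cv2.CHAIN_APPROX_NONE)[0]:
        if cv2.contourArea(ct)>6:
            M=cv2.minEnclosingCircle(ct); print(n,M,ray(c,*M[0],.092))
```

```text
side ((337.5, 299.5), 6.5193023681640625) [0.47068264 0.28279601 0.092     ]
side ((357.0, 242.5), 4.272101879119873) [0.44423582 0.09418722 0.092     ]
side ((336.5, 179.5), 3.8079864978790283) [ 0.53395344 -0.17571101  0.092     ]
side ((603.0, 145.0), 5.831051826477051) [-0.40227926 -0.59219714  0.092     ]
side ((516.5, 126.0), 4.609872341156006) [-0.11869142 -0.68329328  0.092     ]
side ((497.5, 124.0), 4.609872341156006) [-0.04696461 -0.68523095  0.092     ]
side ((474.0, 122.0), 15.000100135803223) [ 0.04376227 -0.68332777  0.092     ]
side ((441.0, 118.0), 14.14223575592041) [ 0.17240859 -0.69164823  0.092     ]
side ((517.0, 117.80000305175781), 2.973311424255371) [-0.13735452 -0.76040408  0.092     ]
side ((616.5, 118.5), 10.511998176574707) [-0.54672994 -0.84233466  0.092     ]
side ((492.0, 114.5), 14.080227851867676) [-0.04051372 -0.77037823  0.092     ]
side ((601.0, 114.0), 5.000100135803223) [-0.49918832 -0.87461305  0.092     ]
side ((460.0, 111.5), 15.07491397857666) [ 0.08847972 -0.77123642  0.092     ]
side ((427.0, 107.0), 14.14223575592041) [ 0.22377963 -0.7864
[... 6352 characters left out ...]
5), 10.062405586242676) [-1.26879218 -2.96978619  0.092     ]
side ((300.0, 7.0), 15.811488151550293) [ 1.13141873 -2.46560011  0.092     ]
side ((631.0625, 1.5), 8.078088760375977) [-1.68481341 -3.4264243   0.092     ]
side ((607.0, 0.5), 7.017934322357178) [-1.48182759 -3.41418443  0.092     ]
side ((265.0, 5.0), 15.811488151550293) [ 1.41810001 -2.46206787  0.092     ]
side ((231.5, 4.0), 15.041708946228027) [ 1.68745078 -2.42742069  0.092     ]
side ((199.5, 3.0), 13.82941722869873) [ 1.94673199 -2.39565828  0.092     ]
top ((373.5, 208.07142639160156), 4.65667200088501) [ 0.53666626 -0.21786008  0.092     ]
top ((391.0, 189.8125), 4.305347442626953) [ 0.59532625 -0.27336042  0.092     ]
```

The switch is at its end stop. Next I'll back off and go to the buffer.

Run:
```python
from h import *
plan((.443,.045,.078,90),(.443,.045,.2,90),(.387,-.347,.12,.7),(.387,-.347,.003,.7))
```

```text
[0.03, -2.53, 0.05] [-0.6, -0.1, -0.6]
[0.05, -2.66, -12.15] [-0.6, -0.1, -0.6]
[5.22, -41.83, -3.74] [-0.5, 0.4, 88.7]
[5.2, -41.71, 7.96] [-0.5, 0.4, 88.7]
```

arm_command --pt "0 -2.5 0 0 0 0 1" --pt "0 -3 -6 0 0 0 0.5" --pt "0 -5 -12 0 0 0 -0.2" --pt "1 -11 -12 0 0 10 -0.2" --pt "2 -17 -10 0 0 20 -0.2" --pt "3 -23 -8 0 0 30 -0.2" --pt "4 -29 -6 0 0 40 -0.2" --pt "5.2 -35 -4 0 0 50 -0.2" --pt "5.2 -41.8 -3.7 0 0 60 -0.2" --pt "5.2 -41.8 -3.7 0 0 70 -0.2" --pt "5.2 -41.8 -3.7 0 0 80 -0.2" --pt "5.2 -41.8 -3.7 0 0 89 -0.2" --pt "5.2 -41.8 -3.7 0 0 89 -0.2"

```text
t: 5.62
ee_pos: [0.3919, -0.3373, 0.1151]
tcp_rot: [[-0.019, 1.0, -0.001], [1.0, 0.019, 0.0], [0.0, -0.001, -1.0]]
ft_force: [0.2, 0.0, 1.3]
gripper_width: 0.051
finger_force: 0.0
```

Run:
```python
from h import *
o=manip.get_obs(); print(o["t"],o["ee_pos"]); c=manip.get_calibration("wrist"); im=manip.capture("wrist"); cv2.imwrite("pics/w1.png",im)
h=cv2.cvtColor(im,cv2.COLOR_BGR2HSV); m=cv2.inRange(h,(22,120,100),(35,255,255))
ct=max(cv2.findContours(m,0,1)[0],key=cv2.contourArea); r=cv2.minAreaRect(ct); print(r, ray(c,*r[0],.028))
print([ray(c,*p,.028)[:2].round(4) for p in cv2.boxPoints(r)])
```

```text
5.625 [ 0.39192633 -0.33731471  0.11505081]
((321.7169494628906, 204.3994140625), (105.90526580810547, 33.150447845458984), 88.05851745605469) [ 0.38666878 -0.3405376   0.028     ]
[array([ 0.3711, -0.2961]), array([ 0.3981, -0.2947]), array([ 0.404 , -0.3901]), array([ 0.3739, -0.3918])]
```

View pics/w1.png

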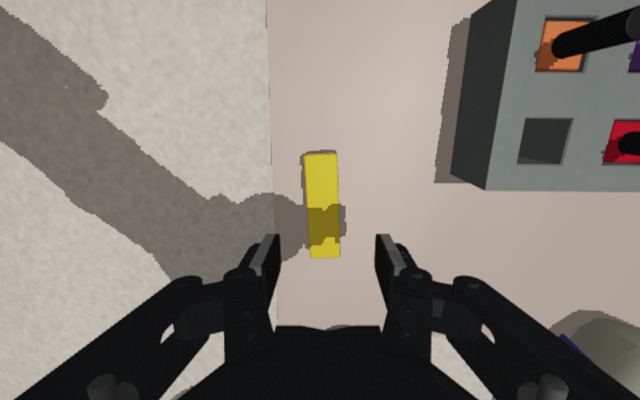

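The wrist view shows the buffer at (322,204), unobstructed and lined up with the fingers. I'll descend and grip it.

Run:
```python
from h import *
plan((.387,-.342,.003,2.5),(.387,-.342,.1,2.5),(.627,-.103,.1,85.6),(.627,-.103,.009,85.6))
```

```text
[-0.46, -0.51, 11.21] [-0.0, -0.0, -1.3]
[-0.46, -0.51, 1.51] [-0.0, -0.0, -1.3]
[22.94, 23.98, 1.51] [-0.0, -0.0, -84.4]
[22.94, 23.98, 10.61] [-0.0, -0.0, -84.4]
```

arm_command --pt "-0.5 -0.5 6 0 0 -1.3 -0.2" --pt "-0.5 -0.5 10 0 0 -1.3 -0.2" --pt "-0.5 -0.5 11.2 0 0 -1.3 -0.2" --pt "-0.5 -0.5 11.2 0 0 -1.3 -0.2" --pt "-0.5 -0.5 11.2 0 0 -1.3 1" --pt "-0.5 -0.5 11.2 0 0 -1.3 1" --pt "-0.5 -0.5 11.2 0 0 -1.3 1" --pt "-0.5 -0.5 11.2 0 0 -1.3 1" --pt "-0.5 -0.5 8 0 0 -1.3 1" --pt "-0.5 -0.5 2 0 0 -1.3 1" --pt "-0.5 -0.5 -4 0 0 -1.3 1" --pt "-0.5 -0.5 -9 0 0 -1.3 1"

```text
t: 7.18
ee_pos: [0.3874, -0.3426, 0.2084]
tcp_rot: [[-0.041, 0.999, 0.002], [0.999, 0.041, -0.001], [-0.001, 0.002, -1.0]]
ft_force: [1.3, -0.1, -0.1]
gripper_width: 0.027
finger_force: 59.1
```

Run:
```python
from h import *
plan((.627,-.103,.2,85.6),(.627,-.103,.009,85.6))
```

```text
[22.96, 24.92, 0.86] [0.0, 0.2, -83.3]
[22.99, 24.88, 19.96] [0.0, 0.2, -83.3]
```

arm_command --pt "3 4 0.9 0 0 -10 1" --pt "6 8 0.9 0 0 -20 1" --pt "10 12 0.9 0 0 -30 1" --pt "14 16 0.9 0 0 -40 1" --pt "18 20 0.9 0 0 -50 1" --pt "23 24.9 0.9 0 0 -60 1" --pt "23 24.9 0.9 0 0 -70 1" --pt "23 24.9 3 0 0 -83 1" --pt "23 24.9 9 0 0 -83 1" --pt "23 24.9 15 0 0 -83 1" --pt "23 24.9 19 0 0 -83 1" --pt "23 24.9 19.9 0 0 -83 1" --pt "23 24.9 20 0 0 -83 1" --pt "23 24.9 20 0 0 -83 0.1" --pt "23 24.9 20 0 0 -83 0.1" --pt "23 24.9 20 0 0 -83 0.1" --pt "23 24.9 16 0 0 -83 0.1" --pt "23 24.9 10 0 0 -83 0.1" --pt "23 24.9 4 0 0 -83 0.1" --pt "23 24.9 2 0 0 -83 0.1"

```text
t: 9.68
ee_pos: [0.6288, -0.1032, 0.1897]
tcp_rot: [[-0.997, 0.082, 0.007], [0.082, 0.997, -0.001], [-0.007, -0.001, -1.0]]
ft_force: [0.1, -1.0, -1.1]
gripper_width: 0.039
finger_force: 0.0
```

Run:
```python
from h import *
plan((.566,-.251,.21,80))
```

```text
[5.04, -15.24, -2.05] [-0.0, 0.4, 5.3]
```

arm_command --pt "2 -6 -4 0 0 5 0.1" --pt "4 -12 -6 0 0 5 0.1" --pt "5 -15.2 -6 0 0 5 0.1" --pt "5 -15.2 -6 0 0 5 0.1" --pt "5 -15.2 -6 0 0 5 0.1"

```text
t: 10.3
ee_pos: [0.5645, -0.2494, 0.2451]
tcp_rot: [[-0.986, 0.168, -0.0], [0.168, 0.986, 0.001], [0.0, 0.001, -1.0]]
ft_force: [-0.4, -0.3, 0.3]
gripper_width: 0.0385
finger_force: 0.0
```

Run:
```python
from h import *
c=manip.get_calibration("wrist"); print(manip.get_obs()["ee_pos"],np.round(c["T"],3).tolist()); im=manip.capture("wrist"); cv2.imwrite("pics/w2.png",im)
h=cv2.cvtColor(im,cv2.COLOR_BGR2HSV)
for n,lo,hi in(("org",(6,150,70),(18,255,255)),("red",(170,150,60),(180,255,255)),("red0",(0,150,60),(4,255,255)),("pur",(125,80,40),(145,255,255))):
    m=cv2.inRange(h,lo,hi)
    for ct in cv2.findContours(m,0,1)[0]:
        if cv2.contourArea(ct)>150:
            r=cv2.boundingRect(ct); print(n,r,[ray(c,*p,.06)[:2].round(4).tolist() for p in ((r[0],r[1]),(r[0]+r[2],r[1]+r[3]))])
```

```text
[ 0.56451857 -0.24936097  0.24506995] [[0.169, 0.948, 0.271, 0.495], [0.986, -0.163, -0.045, -0.238], [0.001, 0.275, -0.961, 0.388], [0.0, 0.0, 0.0, 1.0]]
red (294, 196, 26, 23) [[0.5808, -0.2926], [0.6154, -0.2668]]
pur (121, 242, 48, 22) [[0.6032, -0.5216], [0.6435, -0.4716]]
pur (68, 228, 61, 28) [[0.5737, -0.5799], [0.6237, -0.5187]]
pur (342, 187, 26, 26) [[0.5796, -0.2335], [0.6177, -0.207]]
```

View pics/w2.png

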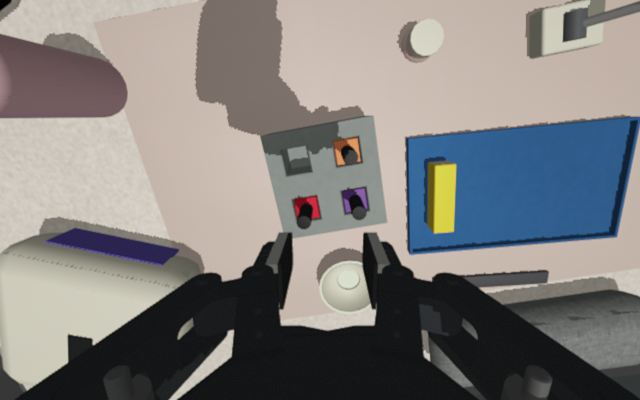

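The wrist view shows the buffer flat in the tray at (442,197). The bottle bodies are at red (306,209), purple (355,200) and orange (347,152), and the empty well is at (298,160).

Run:
```python
from h import *
c=manip.get_calibration("wrist")
for n,p in(("red",(306,209)),("pur",(355,200)),("org",(347,152))): print(n,ray(c,*p,.06)[:2].round(4))
print("empty",ray(c,298,160,.062)[:2].round(4))
print("corners",[ray(c,*p,.062)[:2].round(4).tolist() for p in((263,136),(373,116),(387,221),(287,238))])
print("tray rim",[ray(c,*p,.012)[:2].round(4).tolist() for p in((406,137),(638,117),(617,236),(410,254))])
T=[(347,152),(355,200),(306,209)]
t=manip.get_calibration("top"); print("top",[ray(t,185+u/3.3,130+v/3.3,.06)[:2].round(4).tolist() for u,v in((686,197),(624,197),(627,260))])
```

```text
red [ 0.6    -0.2804]
pur [ 0.5986 -0.2194]
org [ 0.5394 -0.2204]
empty [ 0.5388 -0.278 ]
corners [[0.5053, -0.3119], [0.5045, -0.186], [0.6315, -0.1843], [0.6331, -0.3109]]
tray rim [[0.5395, -0.1387], [0.5643, 0.1586], [0.7317, 0.1506], [0.71, -0.1484]]
top [[0.5989, -0.2847], [0.5982, -0.2238], [0.5363, -0.2267]]
```

Run:
```python
from h import *
plan((.598,-.281,.14,90),(.598,-.281,.07,90),(.598,-.281,.18,90),(.682,-.05,.18,85.6),(.682,-.05,.063,85.6))
```

```text
[-3.81, -2.67, 10.49] [0.1, -0.0, -9.6]
[-3.81, -2.68, 17.49] [0.1, -0.0, -9.6]
[-3.81, -2.66, 6.49] [0.1, -0.0, -9.6]
[-8.25, 21.51, 6.52] [0.1, -0.0, -5.2]
[-8.25, 21.5, 18.22] [0.1, -0.0, -5.2]
```

arm_command --pt "-3.8 -2.7 4 0 0 -9.6 0" --pt "-3.8 -2.7 10 0 0 -9.6 0" --pt "-3.8 -2.7 15 0 0 -9.6 0" --pt "-3.8 -2.7 17.5 0 0 -9.6 0" --pt "-3.8 -2.7 17.5 0 0 -9.6 0" --pt "-3.8 -2.7 17.5 0 0 -9.6 1" --pt "-3.8 -2.7 17.5 0 0 -9.6 1" --pt "-3.8 -2.7 17.5 0 0 -9.6 1" --pt "-3.8 -2.7 17.5 0 0 -9.6 1" --pt "-3.8 -2.7 16.5 0 0 -9.6 1" --pt "-3.8 -2.7 14 0 0 -9.6 1" --pt "-3.8 -2.7 11 0 0 -9.6 1" --pt "-3.8 -2.7 6.5 0 0 -9.6 1" --pt "-3.8 -2.7 6.5 0 0 -9.6 1"

```text
t: 12.1
ee_pos: [0.5993, -0.285, 0.1848]
tcp_rot: [[-1.0, 0.002, 0.007], [0.002, 1.0, -0.004], [-0.007, -0.004, -1.0]]
ft_force: [1.1, -0.4, -0.7]
gripper_width: 0.0143
finger_force: 58.6
```

Run:
```python
from h import *
plan((.682,-.05,.18,85.6),(.682,-.05,.063,85.6))
```

```text
[-8.22, 23.52, 0.44] [-0.2, 0.4, 4.3]
[-8.14, 23.57, 12.14] [-0.2, 0.4, 4.3]
```

arm_command --pt "-3 6 0.4 0 0 4.3 1" --pt "-6 12 0.4 0 0 4.3 1" --pt "-8.2 18 0.4 0 0 4.3 1" --pt "-8.2 23.5 0.4 0 0 4.3 1" --pt "-8.2 23.5 2 0 0 4.3 1" --pt "-8.2 23.5 6 0 0 4.3 1" --pt "-8.2 23.5 9.5 0 0 4.3 1" --pt "-8.2 23.5 11 0 0 4.3 1" --pt "-8.2 23.5 11.5 0 0 4.3 1" --pt "-8.2 23.5 11.5 0 0 4.3 1"

```text
t: 13.35
ee_pos: [0.6801, -0.0486, 0.066]
tcp_rot: [[-0.997, 0.077, 0.001], [0.077, 0.997, -0.0], [-0.001, -0.0, -1.0]]
ft_force: [0.3, -0.2, 0.1]
gripper_width: 0.0148
finger_force: 58.8
```

arm_command --pt "0 0 0.3 0 0 0 1" --pt "0 0 0.3 0 0 0 1" --pt "0 0 0.3 0 0 0 0.1" --pt "0 0 0.3 0 0 0 0.1" --pt "0 0 0.3 0 0 0 0.1" --pt "0 0 -2 0 0 0 0.1" --pt "0 0 -7 0 0 0 0.1" --pt "0 0 -10 0 0 0 0.1" --pt "0 0 -10 0 0 0 0.1"

```text
t: 14.48
ee_pos: [0.6815, -0.0485, 0.1683]
tcp_rot: [[-0.997, 0.076, 0.006], [0.076, 0.997, -0.0], [-0.006, 0.0, -1.0]]
ft_force: [-1.0, 0.2, -0.6]
gripper_width: 0.0385
finger_force: 0.0
```

Run:
```python
from h import *
cv2.imwrite("pics/s3.png",manip.capture("side")[130:290,220:420].repeat(3,0).repeat(3,1))
plan((.598,-.222,.15,90),(.598,-.222,.07,90))
```

```text
[6.87, -17.95, 1.61] [0.0, 0.1, -4.4]
[6.88, -17.95, 9.61] [0.0, 0.1, -4.4]
```

View pics/s3.png

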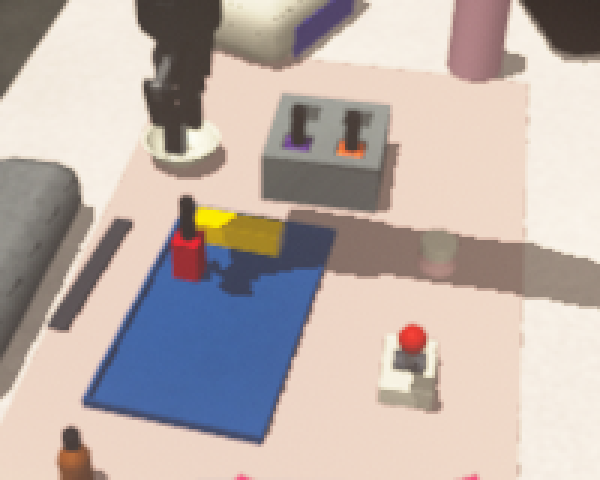

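The red bottle stands upright in the tray at (188,255), next to the flat buffer. Purple next.

arm_command --pt "2 -6 0 0 0 -4.4 0.1" --pt "4 -12 0 0 0 -4.4 0.1" --pt "6.9 -18 0 0 0 -4.4 0.1" --pt "6.9 -18 2 0 0 -4.4 0.1" --pt "6.9 -18 6 0 0 -4.4 0.1" --pt "6.9 -18 9.6 0 0 -4.4 0.1" --pt "6.9 -18 9.6 0 0 -4.4 0.1" --pt "6.9 -18 9.6 0 0 -4.4 1" --pt "6.9 -18 9.6 0 0 -4.4 1" --pt "6.9 -18 9.6 0 0 -4.4 1" --pt "6.9 -18 9.6 0 0 -4.4 1" --pt "6.9 -18 8.6 0 0 -4.4 1" --pt "6.9 -18 6 0 0 -4.4 1" --pt "6.9 -18 3 0 0 -4.4 1" --pt "6.9 -18 -1.5 0 0 -4.4 1" --pt "6.9 -18 -1.5 0 0 -4.4 1"

```text
t: 16.52
ee_pos: [0.5997, -0.2236, 0.185]
tcp_rot: [[-1.0, -0.0, 0.008], [-0.0, 1.0, -0.003], [-0.008, -0.003, -1.0]]
ft_force: [0.7, -1.1, -0.4]
gripper_width: 0.0147
finger_force: 58.6
```

Run:
```python
from h import *
plan((.632,-.046,.18,85.6),(.632,-.046,.065,85.6))
```

```text
[-3.23, 17.76, 0.47] [-0.1, 0.5, 4.4]
[-3.14, 17.8, 11.97] [-0.1, 0.5, 4.4]
```

arm_command --pt "-1 6 0.4 0 0 4.4 1" --pt "-2 12 0.4 0 0 4.4 1" --pt "-3.2 17.8 0.4 0 0 4.4 1" --pt "-3.2 17.8 2 0 0 4.4 1" --pt "-3.2 17.8 6 0 0 4.4 1" --pt "-3.2 17.8 9.5 0 0 4.4 1" --pt "-3.2 17.8 11.2 0 0 4.4 1" --pt "-3.2 17.8 11.8 0 0 4.4 1" --pt "-3.2 17.8 11.9 0 0 4.4 1" --pt "-3.2 17.8 11.9 0 0 4.4 0.1" --pt "-3.2 17.8 11.9 0 0 4.4 0.1" --pt "-3.2 17.8 11.9 0 0 4.4 0.1" --pt "-3.2 17.8 10 0 0 4.4 0.1" --pt "-3.2 17.8 6 0 0 4.4 0.1" --pt "-3.2 17.8 1.6 0 0 4.4 0.1" --pt "-3.2 17.8 1.6 0 0 4.4 0.1"

```text
t: 18.52
ee_pos: [0.6321, -0.0448, 0.1696]
tcp_rot: [[-0.997, 0.076, 0.009], [0.076, 0.997, -0.0], [-0.009, 0.0, -1.0]]
ft_force: [-0.3, 0.9, -0.7]
gripper_width: 0.0386
finger_force: 0.0
```

Run:
```python
from h import *
plan((.538,-.221,.15,90),(.538,-.221,.07,90))
```

```text
[8.06, -18.29, 1.88] [-0.0, 0.5, -4.4]
[8.13, -18.29, 9.88] [-0.0, 0.5, -4.4]
```

arm_command --pt "2.5 -6 0 0 0 -4.4 0.1" --pt "5 -12 0 0 0 -4.4 0.1" --pt "8.1 -18.3 0 0 0 -4.4 0.1" --pt "8.1 -18.3 2 0 0 -4.4 0.1" --pt "8.1 -18.3 6 0 0 -4.4 0.1" --pt "8.1 -18.3 9.6 0 0 -4.4 0.1" --pt "8.1 -18.3 9.6 0 0 -4.4 0.1" --pt "8.1 -18.3 9.6 0 0 -4.4 1" --pt "8.1 -18.3 9.6 0 0 -4.4 1" --pt "8.1 -18.3 9.6 0 0 -4.4 1" --pt "8.1 -18.3 9.6 0 0 -4.4 1" --pt "8.1 -18.3 8.6 0 0 -4.4 1" --pt "8.1 -18.3 6 0 0 -4.4 1" --pt "8.1 -18.3 3 0 0 -4.4 1" --pt "8.1 -18.3 -1.5 0 0 -4.4 1" --pt "8.1 -18.3 -1.5 0 0 -4.4 1"

```text
t: 20.52
ee_pos: [0.5365, -0.2217, 0.1832]
tcp_rot: [[-1.0, -0.0, 0.007], [-0.0, 1.0, -0.003], [-0.007, -0.003, -1.0]]
ft_force: [-0.1, -0.8, -1.5]
gripper_width: 0.0146
finger_force: 58.8
```

Run:
```python
from h import *
plan((.582,-.042,.18,85.6),(.582,-.042,.065,85.6))
```

```text
[-4.55, 17.97, 0.3] [-0.1, 0.4, 4.4]
[-4.47, 18.0, 11.8] [-0.1, 0.4, 4.4]
```

arm_command --pt "-1.5 6 0.3 0 0 4.4 1" --pt "-3 12 0.3 0 0 4.4 1" --pt "-4.5 18 0.3 0 0 4.4 1" --pt "-4.5 18 2 0 0 4.4 1" --pt "-4.5 18 6 0 0 4.4 1" --pt "-4.5 18 9.5 0 0 4.4 1" --pt "-4.5 18 11.2 0 0 4.4 1" --pt "-4.5 18 11.8 0 0 4.4 1" --pt "-4.5 18 11.9 0 0 4.4 1" --pt "-4.5 18 11.9 0 0 4.4 0.1" --pt "-4.5 18 11.9 0 0 4.4 0.1" --pt "-4.5 18 11.9 0 0 4.4 0.1" --pt "-4.5 18 10 0 0 4.4 0.1" --pt "-4.5 18 6 0 0 4.4 0.1" --pt "-4.5 18 1 0 0 4.4 0.1" --pt "-4.5 18 -5 0 0 4.4 0.1" --pt "-4.5 18 -7 0 0 4.4 0.1"

```text
t: 22.65
ee_pos: [0.5812, -0.041, 0.2534]
tcp_rot: [[-0.997, 0.076, 0.007], [0.076, 0.997, -0.0], [-0.007, 0.0, -1.0]]
ft_force: [-0.9, 0.1, -0.4]
gripper_width: 0.0386
finger_force: 0.0
```

Run:
```python
from h import *
plan((.47,.287,.26,101.5))
```

```text
[13.59, 31.85, -0.74] [-0.0, 0.4, -15.9]
```

arm_command --pt "3 6 -0.7 0 0.4 -10 0.1" --pt "6 12 -0.7 0 0.4 -15.9 0.1" --pt "9 18 -0.7 0 0.4 -15.9 0.1" --pt "12 24 -0.7 0 0.4 -15.9 0.1" --pt "13.6 30 -0.7 0 0.4 -15.9 0.1" --pt "13.6 31.8 -0.7 0 0.4 -15.9 0.1" --pt "13.6 31.8 -0.7 0 0.4 -15.9 0.1" --pt "13.6 31.8 -0.7 0 0.4 -15.9 0.1" --pt "13.6 31.8 -0.7 0 0.4 -15.9 0.1"

```text
t: 23.78
ee_pos: [0.4684, 0.285, 0.2563]
tcp_rot: [[-0.98, -0.197, -0.007], [-0.197, 0.98, -0.001], [0.007, 0.0, -1.0]]
ft_force: [-0.2, -0.2, 1.1]
gripper_width: 0.0387
finger_force: 0.0
```

```bash
cat > tub.py <<'E'
from h import *
import sys
c=manip.get_calibration("wrist"); o=manip.get_obs(); print(o["t"],o["ee_pos"]); im=manip.capture("wrist"); cv2.imwrite(f"pics/{sys.argv[1]}.png",im)
h=cv2.cvtColor(im,cv2.COLOR_BGR2HSV)
m=cv2.inRange(h,(160,120,60),(178,255,255))
for ct in cv2.findContours(m,0,1)[0]:
    if cv2.contourArea(ct)>150:
        r=cv2.minAreaRect(ct); print("tab",np.round(r[0]),np.round(r[1]),round(r[2],1),ray(c,*r[0],.11)[:2].round(4))
E
python3 tub.py w4
```

```text
23.775 [0.46842633 0.28497997 0.25633123]
tab [ 78. 267.] [26. 50.] 61.7 [0.6188 0.0229]
tab [328. 252.] [16. 34.] 32.0 [0.5434 0.3013]
tab [330. 188.] [33. 11.] 90.0 [0.4698 0.2892]
tab [327. 110.] [32. 12.] 71.6 [0.3938 0.2704]
```

View pics/w4.png

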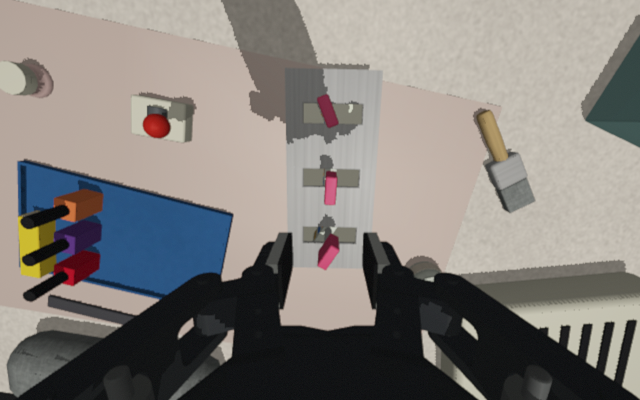

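The wrist view shows the slots at (332,113), (331,178) and (329,235), each with its pink tab beside it. The three bottles stand in the tray.

Run:
```python
from h import *
c=manip.get_calibration("wrist"); im=cv2.imread("pics/w4.png"); h=cv2.cvtColor(im,cv2.COLOR_BGR2HSV)
for n,(a,b) in dict(A=((303,101),(364,125)),B=((303,169),(359,187)),C=((303,226),(356,243))).items():
    print(n,"slot",ray(c,(a[0]+b[0])/2,(a[1]+b[1])/2,.065)[:2].round(4),[ray(c,*p,.065)[:2].round(4).tolist() for p in(a,b)])
print("guard",[ray(c,*p,.065)[:2].round(4).tolist() for p in((286,69),(382,69),(375,265),(291,267))])
m=cv2.inRange(h,(160,120,60),(178,255,255))
for ct in cv2.findContours(m,0,1)[0]:
    if 150<cv2.contourArea(ct)<900 and cv2.boundingRect(ct)[0]>250:
        bx=cv2.boxPoints(cv2.minAreaRect(ct)); w=np.array([ray(c,*p,.11)[:2] for p in bx]); e=max(w[1]-w[0],w[2]-w[1],key=lambda a:np.hypot(*a)); print(bx.round().tolist(),np.degrees(np.arctan2(e[1],e[0]))%180)
```

```text
A slot [0.394  0.2781] [[0.3881, 0.2417], [0.4001, 0.3153]]
B slot [0.4688 0.2904] [[0.4646, 0.2551], [0.4731, 0.3263]]
C slot [0.5417 0.3033] [[0.5369, 0.2679], [0.5467, 0.3393]]
guard [[0.3589, 0.2176], [0.3382, 0.3209], [0.5727, 0.3712], [0.5975, 0.2623]]
[[312.0, 262.0], [330.0, 233.0], [344.0, 241.0], [326.0, 270.0]] 161.3125530348613
[[325.0, 171.0], [336.0, 171.0], [336.0, 204.0], [325.0, 204.0]] 11.794537244972634
[[316.0, 97.0], [328.0, 93.0], [338.0, 124.0], [326.0, 128.0]] 30.824491628482935
```

Run:
```python
from h import *
t=manip.get_calibration("top"); print([ray(t,185+u/3.3,130+v/3.3,.065)[:2].round(4).tolist() for u,v in((110,402),(99,325),(89,246))])
print(np.degrees(manip.get_obs()["joint_positions"]).round(0))
plan((.3935,.271,.16,121.5),(.3935,.271,.087,121.5))
```

```text
[[0.3924, 0.2743], [0.4666, 0.2873], [0.5434, 0.2996]]
[-36.  26.   3. 101.  -2.  53.  69.]
[7.56, 0.08, 9.69] [0.1, -0.4, -20.1]
[7.51, 0.08, 16.99] [0.1, -0.4, -20.1]
```

arm_command --pt "4 0.1 3 0 0 -10 0.1" --pt "7.5 0.1 8 0 -0.4 -20.1 0.1" --pt "7.5 0.1 10 0 -0.4 -20.1 0.1" --pt "7.5 0.1 14 0 -0.4 -20.1 0.1" --pt "7.5 0.1 17 0 -0.4 -20.1 0.1" --pt "7.5 0.1 17 0 -0.4 -20.1 0.1" --pt "7.5 0.1 17 0 -0.4 -20.1 1" --pt "7.5 0.1 17 0 -0.4 -20.1 1" --pt "7.5 0.1 17 0 -0.4 -20.1 1" --pt "7.5 0.1 17 0 -0.4 -20.1 1"

```text
t: 25.08
ee_pos: [0.394, 0.2731, 0.088]
tcp_rot: [[-0.852, -0.524, 0.002], [-0.524, 0.852, 0.004], [-0.003, 0.002, -1.0]]
ft_force: [0.4, -1.1, 7.1]
gripper_width: 0.0113
finger_force: 61.9
```

Run:
```python
from h import *
print(np.degrees(manip.get_obs()["joint_positions"]).round(0))
plan((.394,.2755,.092,121.5),(.394,.2755,.092,11),(.394,.2755,.23,11))
```

```text
[-37.  36.  -2. 121.   2.  23.  81.]
[-0.12, 0.2, -0.4] [0.1, 0.2, 0.1]
[-0.12, 0.2, -0.4] [-0.0, 0.2, -69.4]
[-0.17, 0.23, -14.2] [-0.0, 0.2, -69.4]
```

arm_command --pt "-0.1 0.2 -0.4 0 0 0 1" --pt "-0.1 0.2 -0.5 0 0 10 1" --pt "-0.1 0.2 -0.5 0 0 20 1" --pt "-0.1 0.2 -0.5 0 0 30 1" --pt "-0.1 0.2 -0.5 0 0 40 1" --pt "-0.1 0.2 -0.5 0 0 50 1" --pt "-0.1 0.2 -0.5 0 0 60 1" --pt "-0.1 0.2 -0.5 0 0 70 1" --pt "-0.1 0.2 -0.5 0 0 80 1" --pt "-0.1 0.2 -0.5 0 0 90 1" --pt "-0.1 0.2 -0.5 0 0 100 1" --pt "-0.1 0.2 -0.5 0 0 110.6 1" --pt "-0.1 0.2 -0.5 0 0 110.6 1" --pt "-0.1 0.2 -0.5 0 0 110.6 1"

```text
t: 26.82
ee_pos: [0.3926, 0.2752, 0.0918]
tcp_rot: [[-0.195, 0.981, -0.001], [0.981, 0.195, 0.002], [0.002, -0.0, -1.0]]
ft_force: [-0.3, -0.1, -0.8]
gripper_width: 0.0112
finger_force: 60.7
```

Run:
```python
from h import *
o=manip.get_obs(); print(np.degrees(o["joint_positions"]).round(0)); c=manip.get_calibration("wrist"); im=manip.capture("wrist"); cv2.imwrite("pics/w5.png",im)
print([np.round(proj(c,p)) for p in((.394,.2755,.065),(.468,.289,.065))])
plan((.394,.2755,.23,11))
```

```text
[-56.  39.  27. 121. -37.  28.  10.]
[array([330., 228.]), array([446., 230.])]
[0.04, 0.14, -13.81] [-0.0, -0.2, 0.2]
```

View pics/w5.png

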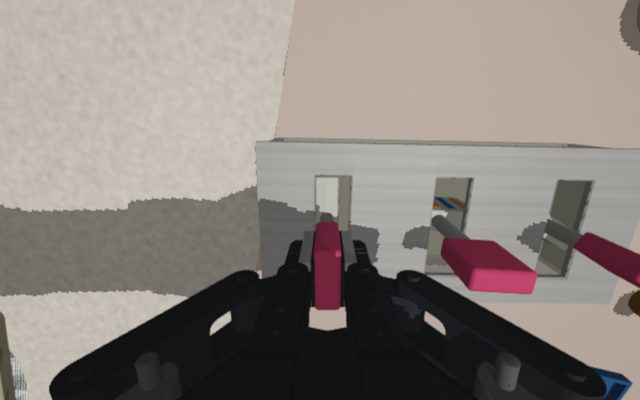

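The slot spans columns 315–352 from row 176, and the block top spans about 315–339. I need to shift about +3.5 mm along tool y, and will check the long direction too.

Run:
```python
from h import *
c=manip.get_calibration("wrist")
print("slot top edge mid at",ray(c,333.5,176,.065)[:2].round(4),"bottom edge slotB",ray(c,442,274,.065)[:2].round(4),"slotB top",ray(c,454,178,.065)[:2].round(4),"slotC top",ray(c,575,180,.065)[:2].round(4),"slotC bot",ray(c,551,277,.065)[:2].round(4))
print("slot L,R at row198",ray(c,315,198,.065)[:2].round(4),ray(c,352,198,.065)[:2].round(4))
u=np.array([-.19,.982]); k=np.array([.982,.19]); T=np.array([.3926,.2752])
for s in(-8,8):
  print("block corner px",np.round(proj(c,[*(T+.030*u+s/1000*k),.051])))
```

```text
slot top edge mid at [0.3893 0.3097] bottom edge slotB [0.4754 0.2573] slotB top [0.4625 0.3228] slotC top [0.5362 0.336 ] slotC bot [0.5492 0.2695]
slot L,R at row198 [0.3807 0.2936] [0.4036 0.2981]
block corner px [316. 178.]
block corner px [340. 178.]
```

arm_command --pt "0.1 0.3 0 0 0 0.2 1" --pt "0.1 0.35 0 0 0 0.2 1" --pt "0.1 0.35 -0.5 0 0 0.2 1" --pt "0.1 0.35 -1 0 0 0.2 1" --pt "0.1 0.35 -1.4 0 0 0.2 1" --pt "0.1 0.35 -1.8 0 0 0.2 1"

```text
t: 27.62
ee_pos: [0.3961, 0.2766, 0.1102]
tcp_rot: [[-0.188, 0.982, -0.0], [0.982, 0.188, 0.002], [0.002, 0.0, -1.0]]
ft_force: [-0.2, -0.4, -1.9]
gripper_width: 0.0113
finger_force: 60.8
```

It's through without contact. I'll lift it and carry it to the tray.

arm_command --pt "0 0 -2 0 0 0 1" --pt "0 0 -4.5 0 0 0 1" --pt "0 0 -8 0 0 0 1" --pt "0 0 -12 0 0 0 1" --pt "0 0 -13 0 0 0 1" --pt "0 0 -13 0 0 0 1"

```text
t: 28.38
ee_pos: [0.3958, 0.2765, 0.2399]
tcp_rot: [[-0.188, 0.982, -0.0], [0.982, 0.188, 0.003], [0.003, 0.0, -1.0]]
ft_force: [-0.2, 0.1, -1.6]
gripper_width: 0.0113
finger_force: 60.9
```

Run:
```python
from h import *
plan((.637,.019,.24,85.6),(.637,.019,.0855,85.6))
```

```text
[-29.83, 18.84, -0.1] [0.1, -0.1, -74.7]
[-29.87, 18.84, 15.35] [0.1, -0.1, -74.7]
```

arm_command --pt "-5 3 0 0 0 -10 1" --pt "-10 6 0 0 0 -20 1" --pt "-15 9 0 0 0 -30 1" --pt "-20 12 0 0 0 -40 1" --pt "-25 15 0 0 0 -50 1" --pt "-29.8 18.8 0 0 0 -60 1" --pt "-29.8 18.8 0 0 0 -70 1" --pt "-29.8 18.8 0 0 0 -74.7 1" --pt "-29.8 18.8 5 0 0 -74.7 1" --pt "-29.8 18.8 10 0 0 -74.7 1" --pt "-29.8 18.8 13.5 0 0 -74.7 1" --pt "-29.8 18.8 14.8 0 0 -74.7 1" --pt "-29.8 18.8 15.2 0 0 -74.7 1" --pt "-29.8 18.8 15.2 0 0 -74.7 1"

```text
t: 30.12
ee_pos: [0.6372, 0.0191, 0.0877]
tcp_rot: [[-0.997, 0.078, 0.001], [0.078, 0.997, 0.002], [-0.0, 0.002, -1.0]]
ft_force: [-0.1, -0.1, -1.3]
gripper_width: 0.0114
finger_force: 61.0
```

arm_command --pt "0 0 0.15 0 0 0 1" --pt "0 0 0.15 0 0 0 1" --pt "0 0 0.15 0 0 0 0.3" --pt "0 0 0.15 0 0 0 0.3" --pt "0 0 0.15 0 0 0 0.3" --pt "0 0 -2 0 0 0 0.3" --pt "0 0 -7 0 0 0 0.3" --pt "0 0 -13 0 0 0 0.3" --pt "0 0 -13 0 0 0 0.3"

```text
t: 31.25
ee_pos: [0.6403, 0.0184, 0.2227]
tcp_rot: [[-0.997, 0.078, 0.01], [0.078, 0.997, 0.002], [-0.01, 0.003, -1.0]]
ft_force: [-0.4, -0.1, 0.5]
gripper_width: 0.0299
finger_force: 0.0
```

Run:
```python
from h import *
plan((.470,.289,.22,99),(.470,.289,.087,99))
```

```text
[19.1, 25.64, 0.16] [0.1, 0.6, -13.5]
[19.23, 25.6, 13.46] [0.1, 0.6, -13.5]
```

arm_command --pt "4.5 6 0 0 0 -6 0.1" --pt "9 12 0 0 0 -13.5 0.1" --pt "13.5 18 0 0 0 -13.5 0.1" --pt "18.9 24 0 0 0 -13.5 0.1" --pt "18.9 25.6 2 0 0 -13.5 0.1" --pt "18.9 25.6 5 0 0 -13.5 0.1" --pt "18.9 25.6 9 0 0 -13.5 0.1" --pt "18.9 25.6 12 0 0 -13.5 0.1" --pt "18.9 25.6 13.5 0 0 -13.5 0.1" --pt "18.9 25.6 13.5 0 0 -13.5 0.1" --pt "18.9 25.6 13.5 0 0 -13.5 1" --pt "18.9 25.6 13.5 0 0 -13.5 1" --pt "18.9 25.6 13.5 0 0 -13.5 1" --pt "18.9 25.6 13.5 0 0 -13.5 1"

```text
t: 33.0
ee_pos: [0.469, 0.2895, 0.084]
tcp_rot: [[-0.988, -0.157, 0.001], [-0.157, 0.988, 0.003], [-0.002, 0.003, -1.0]]
ft_force: [0.8, -0.6, 6.3]
gripper_width: 0.0114
finger_force: 60.0
```

Run:
```python
from h import *
plan((.469,.290,.092,11))
```

```text
[-0.0, 0.05, -0.8] [0.2, -0.1, 88.0]
```

arm_command --pt "0 0 -0.5 0 0 0 1" --pt "0 0 -0.5 0 0 10 1" --pt "0 0 -0.5 0 0 20 1" --pt "0 0 -0.5 0 0 30 1" --pt "0 0 -0.5 0 0 40 1" --pt "0 0 -0.5 0 0 50 1" --pt "0 0 -0.5 0 0 60 1" --pt "0 0 -0.5 0 0 70 1" --pt "0 0 -0.5 0 0 80 1" --pt "0 0 -0.5 0 0 88.2 1" --pt "0 0 -0.5 0 0 88.2 1" --pt "0 0 -0.5 0 0 88.2 1"

```text
t: 34.5
ee_pos: [0.468, 0.2893, 0.0878]
tcp_rot: [[-0.19, 0.982, -0.001], [0.982, 0.19, 0.002], [0.002, -0.0, -1.0]]
ft_force: [-0.1, -0.3, -1.6]
gripper_width: 0.0113
finger_force: 59.0
```

Run:
```python
from h import *
o=manip.get_obs(); c=manip.get_calibration("wrist"); im=manip.capture("wrist"); cv2.imwrite("pics/w6.png",im[140:300,220:480].repeat(3,0).repeat(3,1))
u=np.array([-.19,.982]); k=np.array([.982,.19]); S=np.array([.469,.290])
print("slot px",[np.round(proj(c,[*(S+.034*u+s/1000*k),.065])) for s in(-11,11)])
print("block px",[np.round(proj(c,[*(o["ee_pos"][:2]+.030*u+s/1000*k),.051])) for s in(-8,8)],o["ee_pos"])
plan((.469,.290,.092,10.8))
```

```text
slot px [array([312., 177.]), array([348., 177.])]
block px [array([316., 180.]), array([340., 180.])] [0.46798171 0.28926341 0.08776351]
[0.06, 0.11, -0.42] [-0.0, -0.1, 0.1]
```

View pics/w6.png

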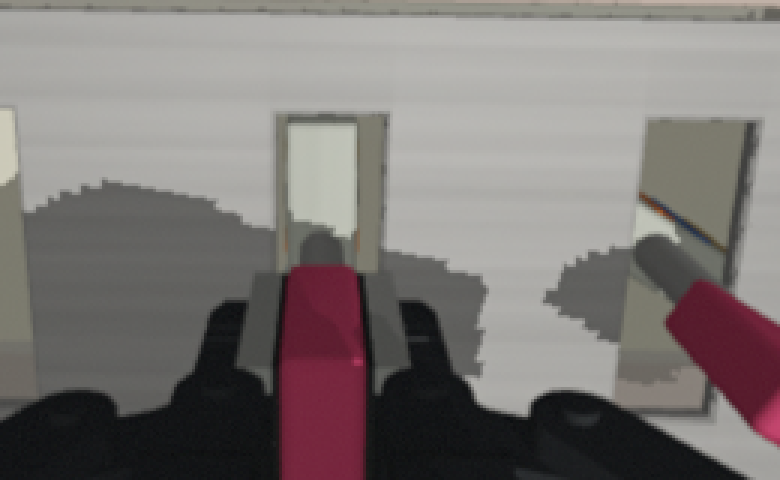

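The block sits inside the slot outline (block columns 316–339, slot 312–349). I'll make a small shift and lift.

arm_command --pt "0.1 0.15 0 0 0 0 1" --pt "0.1 0.15 -0.2 0 0 0 1" --pt "0.1 0.15 -0.7 0 0 0 1" --pt "0.1 0.15 -1.2 0 0 0 1" --pt "0.1 0.15 -1.7 0 0 0 1" --pt "0.1 0.15 -2.2 0 0 0 1"

```text
t: 35.3
ee_pos: [0.4695, 0.2904, 0.1103]
tcp_rot: [[-0.188, 0.982, -0.0], [0.982, 0.188, 0.002], [0.002, 0.0, -1.0]]
ft_force: [-0.4, 0.8, -1.0]
gripper_width: 0.0113
finger_force: 59.0
```

arm_command --pt "0 0 -2 0 0 0 1" --pt "0 0 -4.5 0 0 0 1" --pt "0 0 -8 0 0 0 1" --pt "0 0 -12 0 0 0 1" --pt "0 0 -13 0 0 0 1" --pt "0 0 -13 0 0 0 1"

```text
t: 36.05
ee_pos: [0.4694, 0.2903, 0.2399]
tcp_rot: [[-0.188, 0.982, -0.0], [0.982, 0.188, 0.003], [0.003, 0.0, -1.0]]
ft_force: [-0.3, 0.2, -2.0]
gripper_width: 0.0113
finger_force: 59.0
```

Run:
```python
from h import *
plan((.641,.069,.24,85.6),(.641,.069,.082,85.6))
```

```text
[-24.96, 12.7, -0.08] [0.1, -0.1, -74.8]
[-25.01, 12.7, 15.72] [0.1, -0.1, -74.8]
```

arm_command --pt "-5 2.5 0 0 0 -10 1" --pt "-10 5 0 0 0 -20 1" --pt "-15 7.5 0 0 0 -30 1" --pt "-20 10 0 0 0 -40 1" --pt "-25 12.7 0 0 0 -50 1" --pt "-25 12.7 0 0 0 -60 1" --pt "-25 12.7 0 0 0 -70 1" --pt "-25 12.7 0 0 0 -74.8 1" --pt "-25 12.7 5 0 0 -74.8 1" --pt "-25 12.7 10 0 0 -74.8 1" --pt "-25 12.7 14 0 0 -74.8 1" --pt "-25 12.7 15.2 0 0 -74.8 1" --pt "-25 12.7 15.7 0 0 -74.8 1" --pt "-25 12.7 15.7 0 0 -74.8 1" --pt "-25 12.7 15.7 0 0 -74.8 0.3" --pt "-25 12.7 15.7 0 0 -74.8 0.3" --pt "-25 12.7 15.7 0 0 -74.8 0.3" --pt "-25 12.7 14 0 0 -74.8 0.3" --pt "-25 12.7 9 0 0 -74.8 0.3" --pt "-25 12.7 3 0 0 -74.8 0.3"

```text
t: 38.55
ee_pos: [0.6407, 0.0684, 0.2109]
tcp_rot: [[-0.997, 0.076, -0.002], [0.076, 0.997, 0.002], [0.002, 0.002, -1.0]]
ft_force: [1.4, -0.6, 0.6]
gripper_width: 0.03
finger_force: 0.0
```

Run:
```python
from h import *
plan((.545,.302,.22,69.5),(.545,.302,.087,69.5))
```

```text
[11.33, 22.57, -0.85] [0.1, -0.1, 16.1]
[11.31, 22.54, 12.45] [0.1, -0.1, 16.1]
```

arm_command --pt "3 6 -0.8 0 0 8 0.1" --pt "6 12 -0.8 0 0 16 0.1" --pt "9 18 -0.8 0 0 16 0.1" --pt "11.4 22.5 -0.8 0 0 16 0.1" --pt "11.4 22.5 0 0 0 16 0.1" --pt "11.4 22.5 5 0 0 16 0.1" --pt "11.4 22.5 9 0 0 16 0.1" --pt "11.4 22.5 11.5 0 0 16 0.1" --pt "11.4 22.5 12.4 0 0 16 0.1" --pt "11.4 22.5 12.4 0 0 16 0.1" --pt "11.4 22.5 12.4 0 0 16 1" --pt "11.4 22.5 12.4 0 0 16 1" --pt "11.4 22.5 12.4 0 0 16 1" --pt "11.4 22.5 12.4 0 0 16 1"

```text
t: 40.3
ee_pos: [0.5456, 0.3018, 0.0873]
tcp_rot: [[-0.937, 0.348, 0.001], [0.348, 0.937, 0.003], [-0.0, 0.003, -1.0]]
ft_force: [-0.3, -1.9, 5.9]
gripper_width: 0.0117
finger_force: 59.5
```

Run:
```python
from h import *
plan((.5427,.303,.092,10.8))
```

```text
[0.31, 0.01, -0.47] [0.2, -0.1, 58.8]
```

arm_command --pt "0.2 0 -0.4 0 0 0 1" --pt "0.3 0 -0.4 0 0 10 1" --pt "0.3 0 -0.4 0 0 20 1" --pt "0.3 0 -0.4 0 0 30 1" --pt "0.3 0 -0.4 0 0 40 1" --pt "0.3 0 -0.4 0 0 50 1" --pt "0.3 0 -0.4 0 0 58.8 1" --pt "0.3 0 -0.4 0 0 58.8 1" --pt "0.3 0 -0.4 0 0 58.8 1"

```text
t: 41.42
ee_pos: [0.5416, 0.303, 0.0897]
tcp_rot: [[-0.191, 0.982, -0.001], [0.982, 0.191, 0.002], [0.002, -0.0, -1.0]]
ft_force: [-1.0, 0.5, -2.5]
gripper_width: 0.0114
finger_force: 58.4
```

Run:
```python
from h import *
o=manip.get_obs(); c=manip.get_calibration("wrist"); im=manip.capture("wrist"); cv2.imwrite("pics/w7.png",im[140:300,220:480].repeat(3,0).repeat(3,1))
u=np.array([-.19,.982]); k=np.array([.982,.19]); S=np.array([.5427,.303])
print("slot px",[np.round(proj(c,[*(S+.034*u+s/1000*k),.065])) for s in(-11,11)])
print("block px",[np.round(proj(c,[*(o["ee_pos"][:2]+.030*u+s/1000*k),.051])) for s in(-8,8)],o["ee_pos"],o["ft_force"])
plan((.5427,.303,.092,10.8))
```

```text
slot px [array([312., 178.]), array([348., 178.])]
block px [array([316., 179.]), array([340., 179.])] [0.54161874 0.30301704 0.08972347] [-0.99211999  0.48837657 -2.47161454]
[-0.02, 0.1, -0.22] [-0.0, -0.1, 0.2]
```

View pics/w7.png

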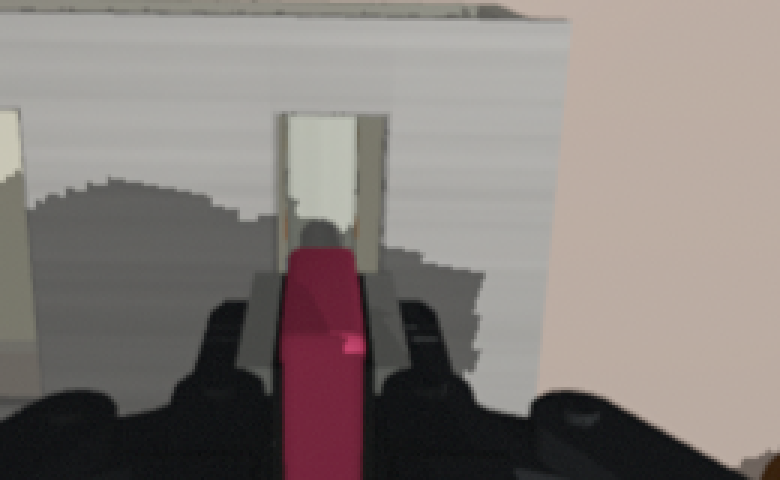

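The tab's front edge is about 6 px higher than in the last case, so the block is about 3 mm too far along tool x. I'll shift −3.2 mm in x and +1.7 mm in y, then lift.

arm_command --pt "-0.3 0.17 0 0 0 0 1" --pt "-0.32 0.17 0 0 0 0 1" --pt "-0.32 0.17 -0.5 0 0 0 1" --pt "-0.32 0.17 -1.0 0 0 0 1" --pt "-0.32 0.17 -1.5 0 0 0 1" --pt "-0.32 0.17 -2.0 0 0 0 1"

```text
t: 42.22
ee_pos: [0.5442, 0.3, 0.1103]
tcp_rot: [[-0.188, 0.982, -0.0], [0.982, 0.188, 0.002], [0.002, 0.0, -1.0]]
ft_force: [-0.0, 0.1, -1.3]
gripper_width: 0.0113
finger_force: 58.4
```

arm_command --pt "0 0 -2 0 0 0 1" --pt "0 0 -4.5 0 0 0 1" --pt "0 0 -8 0 0 0 1" --pt "0 0 -12 0 0 0 1" --pt "0 0 -13 0 0 0 1" --pt "0 0 -13 0 0 0 1"

```text
t: 42.98
ee_pos: [0.5442, 0.2998, 0.2404]
tcp_rot: [[-0.188, 0.982, 0.0], [0.982, 0.188, 0.003], [0.003, 0.001, -1.0]]
ft_force: [0.6, 0.0, -2.3]
gripper_width: 0.0113
finger_force: 58.6
```

Run:
```python
from h import *
plan((.645,.119,.24,85.6),(.645,.119,.0855,85.6))
```

```text
[-19.65, 6.5, -0.01] [0.1, -0.1, -74.8]
[-19.69, 6.49, 15.44] [0.1, -0.1, -74.8]
```

arm_command --pt "-5 1.5 0 0 0 -10 1" --pt "-10 3 0 0 0 -20 1" --pt "-15 5 0 0 0 -30 1" --pt "-19.7 6.5 0 0 0 -40 1" --pt "-19.7 6.5 0 0 0 -50 1" --pt "-19.7 6.5 0 0 0 -60 1" --pt "-19.7 6.5 0 0 0 -70 1" --pt "-19.7 6.5 0 0 0 -74.8 1" --pt "-19.7 6.5 5 0 0 -74.8 1" --pt "-19.7 6.5 10 0 0 -74.8 1" --pt "-19.7 6.5 14 0 0 -74.8 1" --pt "-19.7 6.5 15 0 0 -74.8 1" --pt "-19.7 6.5 15.4 0 0 -74.8 1" --pt "-19.7 6.5 15.4 0 0 -74.8 1" --pt "-19.7 6.5 15.4 0 0 -74.8 0.3" --pt "-19.7 6.5 15.4 0 0 -74.8 0.3" --pt "-19.7 6.5 15.4 0 0 -74.8 0.3" --pt "-19.7 6.5 13 0 0 -74.8 0.3" --pt "-19.7 6.5 8 0 0 -74.8 0.3" --pt "-19.7 6.5 2 0 0 -74.8 0.3"

```text
t: 45.48
ee_pos: [0.6443, 0.1184, 0.2199]
tcp_rot: [[-0.997, 0.076, -0.003], [0.076, 0.997, 0.002], [0.003, 0.001, -1.0]]
ft_force: [0.7, 0.7, 0.7]
gripper_width: 0.0303
finger_force: 0.0
```

arm_command --pt "6 6 -3 0 0 0 0.3" --pt "12 12 -6 0 0 0 0.3" --pt "18 16 -6 0 0 0 0.3" --pt "18 22 -6 0 0 0 0.3" --pt "18 25 -6 0 0 0 0.3" --pt "18 25 -6 0 0 0 0.3"

```text
t: 46.22
ee_pos: [0.4818, 0.3875, 0.2799]
tcp_rot: [[-0.998, 0.068, -0.002], [0.068, 0.998, 0.005], [0.002, 0.005, -1.0]]
ft_force: [0.6, -0.9, 0.3]
gripper_width: 0.0299
finger_force: 0.0
```

Run:
```python
from h import *
a=manip.capture("top")[130:280,185:425]; b=manip.capture("side")[160:310,210:450]
cv2.imwrite("pics/f.png",np.vstack([cv2.resize(x,None,fx=2,fy=2,interpolation=cv2.INTER_CUBIC) for x in(a,b)]))
```

```text
(no output)
```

View pics/f.png

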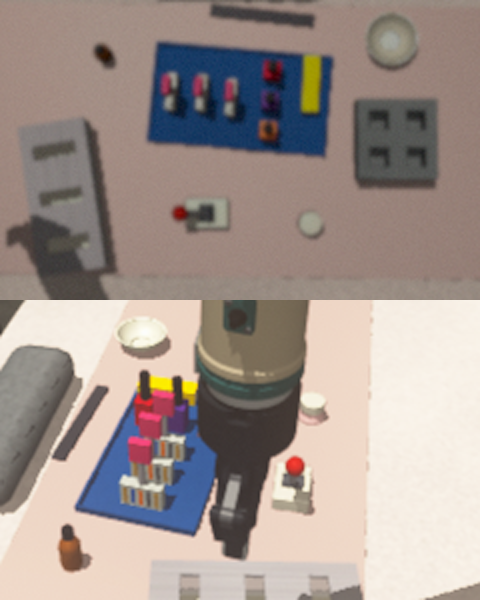

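All wells and slots are empty, and three cassettes, three bottles and the buffer are in the tray. The buffer at (312,85) looks knocked towards the far rim, so I'll check that it isn't resting on it.

Run:
```python
from h import *
c=manip.get_calibration("top"); im=manip.capture("top"); h=cv2.cvtColor(im,cv2.COLOR_BGR2HSV)
m=cv2.inRange(h,(22,120,90),(35,255,255)); m[:,:250]=0; m[:,440:]=0
ct=max(cv2.findContours(m,0,1)[0],key=cv2.contourArea); r=cv2.minAreaRect(ct); print(r)
C=np.array([.636,.004]); w=np.array([.0767,.997]); u=np.array([.997,-.0767])
f=lambda p:((p-C)@u).round(4).tolist(),
for z in(.018,.032,.04): print(z,[[round(float((ray(c,*p,z)[:2]-C)@a),4) for a in(u,w)] for p in [r[0],*cv2.boxPoints(r)]])
```

```text
((340.2052001953125, 171.51206970214844), (8.455971717834473, 27.423185348510742), 3.3664608001708984)
0.018 [[0.0353, -0.1173], [-0.0113, -0.1044], [0.0813, -0.102], [0.0821, -0.1303], [-0.0104, -0.1326]]
0.032 [[0.0333, -0.1167], [-0.0128, -0.1039], [0.0789, -0.1015], [0.0797, -0.1296], [-0.012, -0.1319]]
0.04 [[0.0322, -0.1164], [-0.0137, -0.1037], [0.0775, -0.1013], [0.0783, -0.1292], [-0.0129, -0.1315]]
```

Run:
```python
from h import *
c=manip.get_calibration("side"); im=manip.capture("side"); h=cv2.cvtColor(im,cv2.COLOR_BGR2HSV)
m=cv2.inRange(h,(20,120,90),(36,255,255)); m[:, :260]=0; m[:,330:]=0; m[:180]=0; m[225:]=0
ys,xs=np.nonzero(m); print(xs.min(),xs.max(),ys.min(),ys.max())
for x in range(xs.min(),xs.max()+1,3): q=ys[xs==x]; print(x,q.min(),q.max(),end="; ")
C=np.array([.636,.004]); w=np.array([.0767,.997]); u=np.array([.997,-.0767])
for dz in(0,.008): print("\nend lift",dz,[np.round(proj(c,[*(C+a*u+b*w),z]),1).tolist() for a,b,z in((.0805,-.131,.032+dz),(-.0135,-.132,.032),(.0805,-.103,.032+dz),(-.0135,-.104,.032))])
cv2.imwrite("pics/f2.png",cv2.resize(im[170:250,250:340],None,fx=6,fy=6,interpolation=cv2.INTER_CUBIC))
```

```text
279 308 198 212
279 201 205; Traceback (most recent call last):
  File "<stdin>", line 5, in <module>
    return umr_minimum(a, axis, None, out, keepdims, initial, where)
ValueError: zero-size array to reduction operation minimum which has no identity
```

Run:
```python
from h import *
c=manip.get_calibration("side"); im=manip.capture("side"); h=cv2.cvtColor(im,cv2.COLOR_BGR2HSV)
m=cv2.inRange(h,(20,120,90),(36,255,255)); m[:, :260]=0; m[:,330:]=0; m[:180]=0; m[225:]=0
ys,xs=np.nonzero(m)
print([(int(x),int(ys[xs==x].min()),int(ys[xs==x].max())) for x in np.unique(xs)[::2]])
C=np.array([.636,.004]); w=np.array([.0767,.997]); u=np.array([.997,-.0767])
for dz in(0,.008): print("end lift",dz,[np.round(proj(c,[*(C+a*u+b*w),z]),1).tolist() for a,b,z in((.0805,-.131,.032+dz),(-.0135,-.132,.032),(.0805,-.103,.032+dz),(-.0135,-.104,.032))])
cv2.imwrite("pics/f2.png",cv2.resize(im[170:250,250:340],None,fx=6,fy=6,interpolation=cv2.INTER_CUBIC))
```

```text
[(279, 201, 205), (285, 198, 205), (287, 198, 203), (289, 199, 204), (291, 199, 204), (293, 199, 204), (295, 199, 205), (301, 200, 208), (303, 201, 208), (305, 201, 212), (307, 201, 212)]
end lift 0 [[281.1, 195.9], [309.1, 200.7], [278.3, 201.1], [306.8, 206.0]]
end lift 0.008 [[281.0, 194.0], [309.1, 200.7], [278.2, 199.1], [306.8, 206.0]]
```

View pics/f2.png

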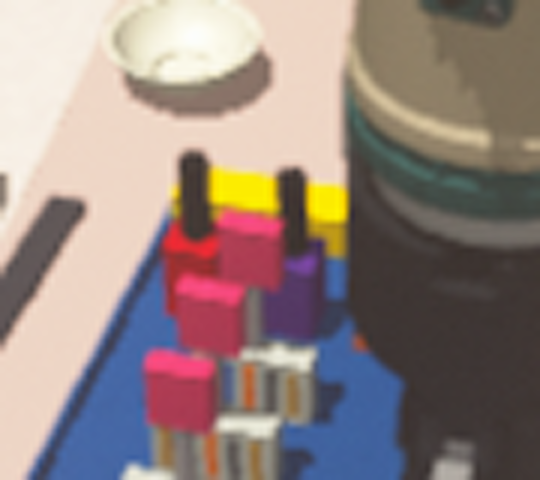

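The side view shows the buffer's top edge level, rows 198–201 as expected for lying flat, and the bottles and cassettes upright. Handing in.

```bash
python3 -c "
from plant import manip
print(manip.sign_off())"
```

```text
the job is handed in; nothing more can be done
None
```

The job is handed in: lamp switched off first, then all three cassettes, the three bottles and the flat buffer set in the blue tray; the final pictures showed everything standing or lying as asked, though the hand-in returned no verdict.

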